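Load the test-tile carrier into the drying box through its sprung doors

TASK

Stand the test-tile carrier on the sill of the drying box and push it in through the sprung double doors until you feel it press the sprung back stop in by about 5 mm and no more than 8 mm, gently and without jamming it in the rails. Then let go, so that the carrier stays inside resting against the stop with both doors closed behind it. Leave the pots, the bowl and the glaze jars where they are.

Things in the scene. Friction and masses are not known exactly. Their poses are not given: they have to be found in the camera images.
- carrier_grip (a point): Grip point of the loose wooden test-tile carrier (about 0.6 kg): on the axis of its square upright post, 20 x 20 mm, which rises from the middle of the carrier to 100 mm above its underside; this point is 82 mm above the underside. x is the carrier's length, z up.
- carrier_base (a point): Centre of the carrier's underside. Plywood base 84 x 84 x 10 mm; on it a wooden block 80 mm long (x) and 60 mm wide (y), up to 36 mm high, with rows of terracotta tiles up to 44 mm high. The carrier goes into the box lengthways, either end first. The underside is slick (friction about 0.3).
- dryer: Grey benchtop drying box, fixed. Origin in the middle of the doorway at table height; +x points into the box, z up. Outer width 150 mm, walls from x = 0 to 215 mm, doorway 96 mm wide between posts. Behind, at x = 220 to 305 mm, a blower unit 82 mm high. The doors can close behind the carrier only once the carrier's centre is past x = 88 mm.
- sill (a point): Where the centre of the carrier's underside should stand in front of the closed doors: on the floor plate (top 10 mm above the table), 82 mm before the doorway (x = -82 mm of the box), same axes as the box. The open sill begins at x = -130 mm. Two rails 8 mm high guide the base: 89 mm apart from x = -40 mm inwards, flaring to 117 mm apart at x = -124 mm.
- roof_slot (a point): Point in the roof slot, 100 mm inside the doorway, at the roof's top face, 62 mm above the table. The clear roof has a slot 32 mm wide along the middle (y = 0 of the box), open towards the doors. The carrier's post rides in it with its grip above the roof, so the fingers never go inside.
- door_left (a joint): Left (+y) leaf of the sprung double door: aluminium, 43 mm wide, 32 mm high, its lower edge 13 mm above the floor plate, hinged on an upright axis at y = +44 mm of the box. Angle in rad: 0 closed, grows as it swings into the box, at most 1.7. A spring closes it; the two leaves together resist with about 3 to 7 N.
- door_right (a joint): Right (-y) leaf, the mirror image of the left, hinged at y = -44 mm. 0 closed, grows as it swings into the box.
- back_stop (a joint): Travel of the rubber-faced sprung stop at the back of the box, in m: 0 free, grows as pressed in, hard end 0.012. Spring 1.2 N/mm: 5 mm takes about 6 N on top of sliding friction. Its depth differs each time and is not given: the carrier's centre is at x = 98 to 133 mm of the box at first touch. When let go the carrier slides back a little; friction holds it on the stop.
- bisque_pot: Solid bisque-fired terracotta pot, 76 mm wide at the top and 60 mm tall; loose bystander, stands near the carrier; origin at the centre of its underside.
- glaze_jar: Closed white glaze jar, 60 mm in diameter and 62 mm tall; loose bystander, stands near the carrier; origin at the centre of its underside.
- bowl: White ceramic bowl, 110 mm wide and 45 mm tall; loose bystander; origin at the centre of its underside.
- glaze_tall: Taller white glaze jar, 68 mm in diameter and 120 mm tall; loose bystander; origin at the centre of its underside.
- vase: Terracotta vase, 90 mm wide and 120 mm tall; loose bystander; origin at the centre of its underside.

How it is judged:
On the way, in this order (a step that is already met when the one before it is completed fails the run):
1. the carrier is in the doorway, holding both doors open (value of joint each of door_left, door_right above 0.5 rad and x of carrier_grip in the frame of dryer above -0.03 m and z of carrier_grip in the frame of dryer below 0.102 m), for 0.1 s.
2. the carrier presses the back stop in by 3 mm or more (value of joint back_stop above 0.003 m and x of carrier_grip in the frame of dryer above 0.09 m), for 0.2 s.
At the end, for the whole second after the job is handed in: The carrier stands released and at rest on the floor of the box (within 4 mm in height, upright within 0.06 rad), its centre more than 90 mm past the doorway, still pressing the back stop in by more than 0.5 mm, and both doors are closed (under 0.06 rad) (value of joint each of door_left, door_right below 0.06 rad and value of joint back_stop above 0.0005 m and x of carrier_grip in the frame of dryer above 0.09 m and z of carrier_grip in the frame of dryer between 0.088 and 0.096 m and angle between carrier_grip's own z axis and vertical below 0.06 rad and linear speed of carrier below 0.01 m/s); the robot touches nothing.
It fails at once if the back stop is driven in by more than 8.5 mm (value of joint back_stop above 0.0085 m).
It fails at once if while being pushed in from the sill, the carrier is forced against the drying box with more than 60 N (contact force between carrier and dryer above 60 N and x of carrier_grip in the frame of dryer above -0.07 m).
It fails at once if a pot, the bowl, the vase or a glaze jar is moved by more than 20 mm (distance of any of bisque_pot, glaze_jar, bowl, glaze_tall, vase from where it was at the start of the episode above 0.02 m).
It also fails if it takes over 67 s, if anything falls off the work surface, if the arm or the gripper's body presses on something with over 40 N, if the wrist force passes 120 N, or if a joint passes its speed limit or range.

ROBOT

A 7-joint arm with a two-finger parallel gripper is mounted at the origin on the work surface. World frame = base frame: x ahead of the robot, y to its left, z up, the work surface at z = 0. Lengths are in m, angles in rad, forces in N, time in s.
With the tool pointing down it reaches from about 0.4 to 0.85 m from the base axis. Payload 10.4 kg.
Tool frame: the origin (TCP) lies midway between the tips of the shut fingers; the grasp point (between the pads) lies 19 mm behind it; y points along the fingers, x is the direction in which the jaws open and shut, and the axes are right-handed (so a half turn about y gives the same grasp; the last joint's range is limited). The gripper opens to 87 mm and grips with 3 to 60 N. Pads are 19 mm wide; open, the fingers measure 117 mm over their backs; the gripper's body (75 mm by 190 mm) begins 51 mm behind the grasp point.
Start: joints at [-1.143, 0.332, -0.065, 1.46, 0.022, 1.35, -0.088], TCP at [0.272, 0.563, 0.223] pointing down, gripper open.
Joint ranges: [-2.6, 2.6], [-0.5, 2.12], [-1.47, 1.34], [0.16, 2.42], [-1.27, 4.41], [0.06, 2.06], [-2.6, 2.6]. Speed limits (rad/s): [2.22, 2.22, 2.79, 2.79, 3.14, 3.14, 3.14].

INTERFACE

Orientations are given as a unit quaternion [x, y, z, w].
In Python, from bench import r gives the robot as it stands. The module is installed in compiled form; this text tells all that it offers.
- The arm moves only by the tool arm_command, never from a script. Its argument "deltas" is one flat list of numbers, 6 for each row, row after row: the shift along the tool's x, y, z in m, then the turn, a rotation vector about the tool's x, y, z in degrees. In form: [tx, ty, tz, ax, ay, az, tx, ty, tz, ax, ay, az, ...]. A call has 1 to 8 rows; each row is the pose to reach, as a shift and turn from the pose commanded when the call began, along the tool's axes at that moment; what a row does not reach only later rows make up. A row lasts 1/8 s, in which the tool goes at most 62.5 mm and 10.7 degrees, less where a joint would pass 70% of its speed; a pose out of reach is approached as far as the arm can. A call with a gripper value outside its range is refused whole. "hand" is the opening, from 0 (shut) to 1 (fully open), set as the call begins (left out, the last holds). The fingers move at their own pace and stop on an object; "grip_force" is the grip in N (left out, the last holds). Time passes only in rows, so rows that repeat a pose let the fingers close. It gives the time, the measured TCP pose, the force and the opening at its end, in the units of the state.
- r.read_state(): the state, without advancing time (a new reading comes with each control period).
- r.camera(name): name is "scene" or "top" or "wrist"; returns a dict with "image" (400x640x3 uint8, red, green, blue), "intrinsics" (3x3 intrinsics, pixels), "world_from_camera" (4x4, takes a point from camera to world coordinates); the wrist camera has in their place "hand_eye" (4x4, takes a point from camera to tool coordinates, whose origin is the TCP and whose axes are the tool frame's). Camera axes: x right, y down, z forward; pixel columns grow to the right and rows downward; lengths in m; the calibration is good to about 2 mm. A picture is of the moment at which its call begins: read the wrist's pose just before it. There is no depth.
- r.close_job(): hands the job in, once; it reports no verdict.
Trained networks look in a picture, given as the dict that the camera call returned (one of the last four; its "shot" number tells which), for a name from the list of things; names that differ only in an ending like _2 or _b are one class to them, and where a whole thing is asked for, a point or a joint stands for the part that bears it (a point fixed in the world has none). Each returns a list of dicts, best first, with "conf" (0 to 1); they miss things now and then, are a little off and sometimes report something else, mostly with a low value. They report only what shows in the picture. A call takes as long as a camera call.
- r.boxes_of(picture, query): "centre" ([row, column] in pixels, amid what is visible of it).
- r.regions_of(picture, query): "region" (400x640 bool, what is visible of it) and "centre" ([row, column] in pixels, amid what is visible of it).
The state is a dict: "time": time; "joint_positions": joint angles; "joint_vel": joint speeds; "joint_torque": joint torques, N m; "ee_pos": TCP position; "eef_rot": TCP orientation; "ft_force": force on the tool from outside, world axes, zero at the start; "torque": the same for the moment, N m; "width": finger opening in m.
Only numpy, scipy, OpenCV 4.12 (cv2) and the standard library are available. Lean on these libraries where they do the work, as an engineer would, in place of code of your own. Each camera call takes 0.05 s, during which the arm holds its last target.

## Working session

There is one attempt and no reset: what is moved stays moved. The work goes in short steps, Python scripts to look and compute and a tool call to move; the robot and the scene stay as the last step left them, time stands still between calls to the robot, and variables do not carry over. Pictures are saved under pics/ and viewed, and the job is handed in when it is done.

Besides the shell and the picture viewer there is one more tool, called by a JSON object that holds its "method" and its "body", one argument or row to a line. arm_command: Moves the arm, as the interface text tells. Its arguments: {"type":"object","properties":{"deltas":{"type":"array","items":{"type":"number"}},"hand":{"type":"number"},"grip_force":{"type":"number"}},"required":["deltas"]}

```bash
mkdir -p pics; cat > h.py <<'E'
import numpy as np, cv2
from bench import r
from scipy.spatial.transform import Rotation as R
def save(p,n): cv2.imwrite('pics/%s.png'%n, cv2.cvtColor(p['image'],cv2.COLOR_RGB2BGR))
def ray(p,rc,T=None):
    T=np.array(p['world_from_camera']) if T is None else T
    d=np.linalg.inv(np.array(p['intrinsics']))@np.array([rc[1],rc[0],1.])
    return T[:3,3],T[:3,:3]@d
def onz(p,rc,z,T=None):
    o,d=ray(p,rc,T); return o+d*(z-o[2])/d[2]
def proj(p,X,T=None):
    T=np.array(p['world_from_camera']) if T is None else T
    c=np.linalg.inv(T)@np.append(X,1); q=np.array(p['intrinsics'])@c[:3]; return q[1]/q[2],q[0]/q[2]
def tool(s): 
    T=np.eye(4);T[:3,:3]=R.from_quat(s['eef_rot']).as_matrix();T[:3,3]=s['ee_pos'];return T
E
python3 - <<'E'
from h import *
s=r.read_state();print({k:np.round(v,3) for k,v in s.items()}); print(R.from_quat(s['eef_rot']).as_matrix().round(3))
for n in['scene','top']:
    p=r.camera(n);save(p,n+'0');print(n,np.round(p['world_from_camera'],3).tolist())
    for q in['carrier_grip','dryer','door_left','bisque_pot','glaze_jar','bowl','glaze_tall','vase']:
        print(q,[(np.round(b['centre'],1).tolist(),round(b['conf'],2)) for b in r.boxes_of(p,q)][:3])
E
```

```text
{'time': np.float64(0.0), 'joint_positions': array([-1.143,  0.333, -0.065,  1.461,  0.022,  1.35 , -0.089]), 'joint_vel': array([-0.001,  0.   , -0.   ,  0.001, -0.   , -0.   ,  0.   ]), 'joint_torque': array([-1.0000e-03, -6.2324e+01,  2.4000e-02, -3.8989e+01, -6.1000e-02,
        4.0000e-02,  0.0000e+00]), 'ee_pos': array([0.272, 0.562, 0.222]), 'eef_rot': array([ 0.599,  0.375, -0.376, -0.599]), 'ft_force': array([-0.602, -0.625,  0.134]), 'torque': array([-0.04 ,  0.025,  0.02 ]), 'width': np.float64(0.087)}
[[ 0.436 -0.001 -0.9  ]
 [ 0.9   -0.001  0.436]
 [-0.001 -1.    -0.   ]]
scene [[-0.446, 0.718, -0.535, 1.153], [0.895, 0.361, -0.261, 0.3], [0.006, -0.595, -0.804, 0.89], [0.0, 0.0, 0.0, 1.0]]
carrier_grip [([151.6, 295.5], 0.68)]
dryer [([249.2, 371.5], 0.86)]
door_left []
bisque_pot [([135.5, 244.5], 0.86)]
glaze_jar [([179.8, 249.2], 0.73)]
bowl [([230.0, 196.0], 0.95)]
glaze_tall [([184.3, 170.7], 0.81)]
vase [([285.8, 469.1], 0.92)]
top [[-0.012, -0.986, 0.167, 0.448], [-1.0, 0.008, -0.026, 0.047], [0.024, -0.167, -0.986, 0.958], [0.0, 0.0, 0.0, 1.0]]
carrier_grip [([269.5, 385.4], 0.56)]
dryer [([199.1, 256.5], 0.72)]
door_left []
bisque_pot [([255.4, 451.2], 0.68), ([232.8, 266.1], 0.4), ([173.1, 148.1], 0.33)]
glaze_jar [([199.7, 403.4], 0.88), ([169.1, 251.5], 0.55)]
bowl [([120.6, 412.8], 0.81)]
glaze_tall [([150.3, 469.5], 0.81)]
vase [([172.2, 146.5], 0.71)]
```

View pics/scene0.png

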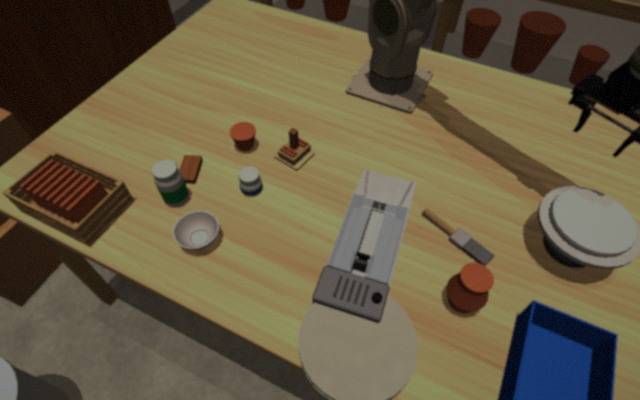

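View pics/top0.png

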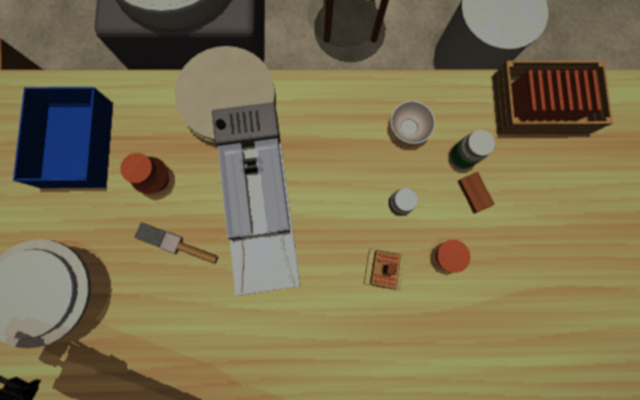

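```bash
python3 - <<'E'
from h import *
im=cv2.imread('pics/top0.png')
cv2.imwrite('pics/top_d.png',cv2.resize(im[95:305,200:320],None,fx=2.85,fy=2.85,interpolation=cv2.INTER_CUBIC))
cv2.imwrite('pics/top_c.png',cv2.resize(im[235:305,350:420],None,fx=8,fy=8,interpolation=cv2.INTER_CUBIC))
E
```

```text
(no output)
```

View pics/top_d.png

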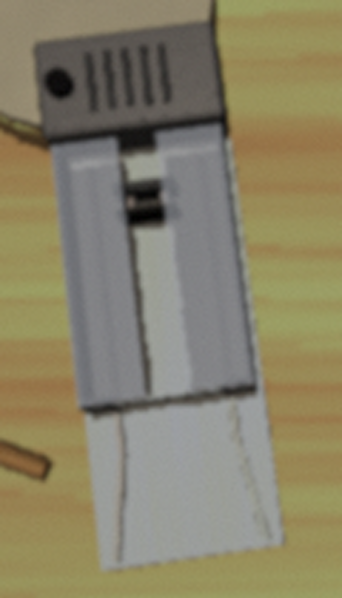

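View pics/top_c.png

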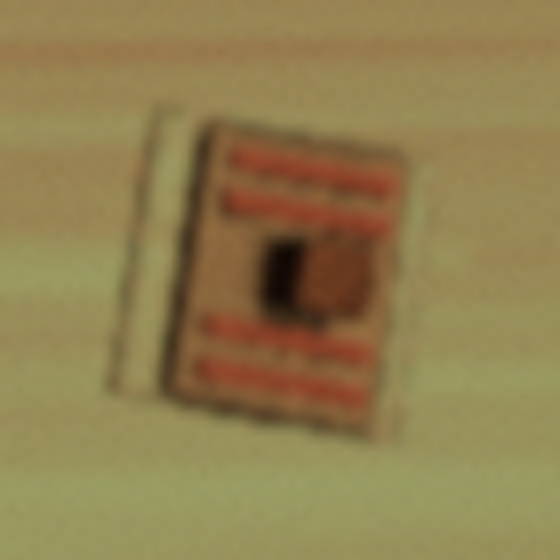

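```bash
python3 - <<'E'
from h import *
p=r.camera('top')
print(p['intrinsics'])
f=lambda x,y:(95+y/2.85,200+x/2.85)
for n,(x,y),z in[('sillL',(103,570),.01),('sillR',(283,543),.01),('roofL',(80,410),.062),('roofR',(255,388),.062),('roofbackL',(50,143),.062),('roofbackR',(225,122),.062),('blowBL',(35,45),.082),('blowBR',(215,20),.082),('blowFL',(48,140),.082),('blowFR',(225,120),.082)]:
    print(n,onz(p,f(x,y),z).round(4))
g=lambda x,y:(235+y/8,350+x/8)
for n,(x,y),z in[('TL',(158,105),.01),('BL',(112,388),.01),('BR',(395,440),.01),('TR',(432,160),.01),('bTL',(205,118),.036),('bTR',(405,155),.036),('bBR',(375,438),.036),('bBL',(165,400),.036),('post',(338,278),.1)]:
    print(n,onz(p,g(x,y),z).round(4))
for q,z in[('bisque_pot',.06),('glaze_jar',.062),('bowl',.045),('glaze_tall',.12),('vase',.12)]:
    b=r.boxes_of(p,q)[0]; print(q,onz(p,b['centre'],z).round(3))
E
```

```text
[[397.51663261   0.         318.75853493]
 [  0.         397.51663261 197.90860224]
 [  0.           0.           1.        ]]
sillL [0.383  0.2161 0.01  ]
sillR [0.4024 0.0701 0.01  ]
roofL [0.5091 0.2275 0.062 ]
roofR [0.525  0.0904 0.062 ]
roofbackL [0.7266 0.2575 0.062 ]
roofbackR [0.7439 0.115  0.062 ]
blowBL [0.8028 0.2673 0.082 ]
blowBR [0.824  0.1221 0.082 ]
blowFL [0.7229 0.2544 0.082 ]
blowFR [0.7389 0.1135 0.082 ]
TL [ 0.4871 -0.0976  0.01  ]
BL [ 0.405  -0.0813  0.01  ]
BR [ 0.389  -0.1638  0.01  ]
TR [ 0.47   -0.1786  0.01  ]
bTL [ 0.4821 -0.1071  0.036 ]
bTR [ 0.4709 -0.1647  0.036 ]
bBR [ 0.3913 -0.1523  0.036 ]
bBL [ 0.4027 -0.0928  0.036 ]
post [ 0.437  -0.1305  0.1   ]
bisque_pot [ 0.464 -0.272  0.06 ]
glaze_jar [ 0.596 -0.165  0.062]
bowl [ 0.79  -0.204  0.045]
glaze_tall [ 0.698 -0.311  0.12 ]
vase [0.652 0.391 0.12 ]
```

{"method": "arm_command", "body": {
  "deltas": [-0.033,-0.004,-0.044,0,6,0,-0.066,-0.008,-0.088,0,12,0,-0.1,-0.012,-0.132,0,18,0,-0.132,-0.016,-0.176,0,24,0,-0.165,-0.02,-0.22,0,30,0,-0.198,-0.024,-0.264,0,36,0,-0.23,-0.028,-0.309,0,42,0],
  "hand": 1
}}

```text
time: 2.08
ee_pos: [0.4508, 0.2193, 0.251]
eef_rot: [-0.694, -0.135, 0.135, 0.694]
ft_force: [0.4, 0.5, 0.2]
width: 0.0869
```

```bash
cat >> h.py <<'E'
def go(x,y,z,yaw):
    s=r.read_state();T=tool(s);Rt=T[:3,:3]
    a=np.radians(yaw);X=np.array([np.cos(a),np.sin(a),0]);Y=np.array([0,0,-1.]);G=np.stack([X,Y,np.cross(X,Y)],1)
    d=Rt.T@(np.array([x,y,z])-T[:3,3]);w=R.from_matrix(Rt.T@G).as_rotvec(degrees=True)
    print('at',T[:3,3].round(4),'yaw',np.degrees(np.arctan2(Rt[1,0],Rt[0,0])).round(2),'t',s['time'].round(2) if hasattr(s['time'],'round') else s['time'],'F',np.round(s['ft_force'],2),'w',round(float(s['width']),4))
    print('shift',d.round(4),'turn',w.round(2)); return d,w
E
python3 -c "
from h import *
go(0.437,-.1305,.16,-10.5)"
```

```text
at [0.4508 0.2193 0.251 ] yaw 21.98 t 2.075 F [0.38 0.54 0.16] w 0.0869
shift [-0.1438  0.0907 -0.3192] turn [-4.000e-02  3.248e+01  3.000e-02]
```

{"method": "arm_command", "body": {
  "deltas": [-0.02,0.012,-0.045,0,5,0,-0.04,0.024,-0.09,0,10,0,-0.06,0.036,-0.135,0,15,0,-0.081,0.05,-0.18,0,20,0,-0.102,0.064,-0.226,0,25,0,-0.123,0.077,-0.273,0,29,0,-0.144,0.09,-0.319,0,32.5,0,-0.144,0.09,-0.319,0,32.5,0]
}}

```text
time: 3.08
ee_pos: [0.4361, -0.1325, 0.16]
eef_rot: [0.704, -0.066, 0.066, -0.704]
ft_force: [0.1, 0.7, 0.4]
width: 0.0871
```

```bash
python3 -c "
from h import *
go(0.437,-.1305,.063,-10.5)
s=r.read_state()
p=r.camera('wrist');save(p,'w1');print(np.round(p['hand_eye'],4).tolist())
T=tool(s)@np.array(p['hand_eye'])
print('proj',proj(p,[.437,-.1305,.1],T), s['joint_positions'].round(2))
print(r.boxes_of(p,'carrier_grip'))
"
```

```text
at [ 0.4361 -0.1325  0.16  ] yaw -10.73 t 3.075 F [0.08 0.72 0.37] w 0.0871
shift [0.0006 0.097  0.0022] turn [ 0.04 -0.23 -0.04]
[[1.0, -0.0005, -0.0002, 0.0003], [0.0001, -0.2756, 0.9613, -0.1616], [-0.0005, -0.9613, -0.2756, 0.0744], [0.0, 0.0, 0.0, 1.0]]
proj (np.float64(212.0701415717249), np.float64(314.77455890874086)) [-0.42 -0.02  0.62  2.    0.02  1.16  0.  ]
[{'centre': [183.4, 313.3], 'conf': 0.65}]
```

View pics/w1.png

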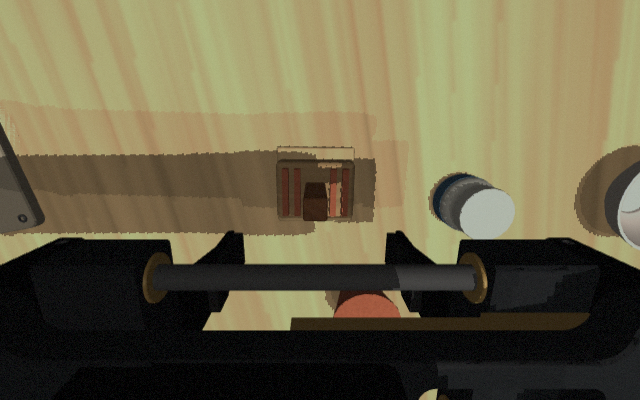

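{"method": "arm_command", "body": {
  "deltas": [0.001,0.04,0.003,0,0,0,0.001,0.08,0.003,0,0,0,0.001,0.097,0.003,0,0,0,0.001,0.097,0.003,0,0,0]
}}

```text
time: 3.68
ee_pos: [0.4384, -0.1247, 0.0628]
eef_rot: [0.704, -0.064, 0.062, -0.704]
ft_force: [0.3, -1.2, 0.7]
width: 0.0867
```

{"method": "arm_command", "body": {
  "deltas": [0,0,0,0,0,0,0,0,0,0,0,0,0,0,0,0,0,0,0,0,0,0,0,0,0,0,0,0,0,0],
  "hand": 0,
  "grip_force": 35
}}

```text
time: 4.3
ee_pos: [0.4388, -0.1261, 0.0636]
eef_rot: [-0.704, 0.064, -0.064, 0.704]
ft_force: [0.5, 0.1, 0.6]
width: 0.0448
```

{"method": "arm_command", "body": {
  "deltas": [0,0,0,0,0,0,0,0,0,0,0,0,0,0,0,0,0,0,0,0,0,0,0,0,0,0,0,0,0,0]
}}

```text
time: 4.92
ee_pos: [0.4386, -0.126, 0.0635]
eef_rot: [-0.704, 0.064, -0.063, 0.704]
ft_force: [-1.3, 1.4, 0.3]
width: 0.0198
```

```bash
python3 -c "
from h import *
go(0.437,-.1305,.123,-10.5)
p=r.camera('wrist');save(p,'w2')
"
```

```text
at [ 0.4386 -0.126   0.0635] yaw -10.33 t 4.925 F [-1.27  1.37  0.34] w 0.0198
shift [-0.0008 -0.0595 -0.0047] turn [-0.    0.17 -0.02]
```

View pics/w2.png

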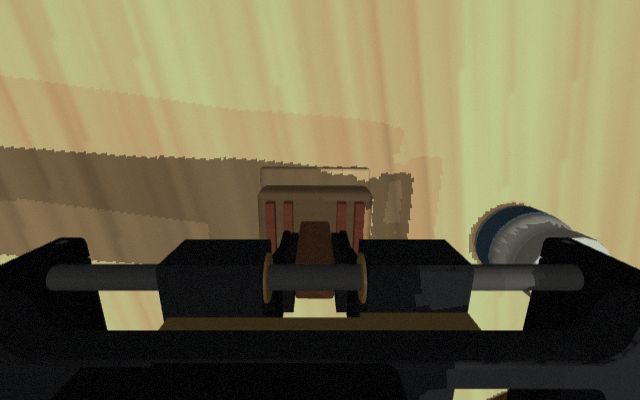

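{"method": "arm_command", "body": {
  "deltas": [0,-0.025,0,0,0,0,0,-0.06,0,0,0,0,-0.006,-0.085,0.035,0,-3,0,-0.014,-0.087,0.08,0,-6,0,-0.023,-0.087,0.13,0,-9,0,-0.033,-0.087,0.18,0,-12,0,-0.042,-0.087,0.23,0,-15,0,-0.049,-0.087,0.266,0,-17.6,0]
}}

```text
time: 5.98
ee_pos: [0.4376, 0.1465, 0.15]
eef_rot: [0.706, 0.046, -0.046, -0.706]
ft_force: [0.9, -0.7, -5.5]
width: 0.0198
```

{"method": "arm_command", "body": {
  "deltas": [0,0,0,0,0,0,0,0,0,0,0,0]
}}

```text
time: 6.22
ee_pos: [0.4383, 0.1435, 0.1501]
eef_rot: [0.706, 0.044, -0.045, -0.705]
ft_force: [0.1, -0.2, -5.9]
width: 0.0197
```

```bash
python3 - <<'E'
from h import *
go(0.4387,.1486,.08,7.3)
s=r.read_state();p=r.camera('wrist');save(p,'w3');np.savez('w3.npz',K=p['intrinsics'],T=tool(s)@np.array(p['hand_eye']),H=p['hand_eye'])
p2=r.camera('top');save(p2,'top3')
im=cv2.imread('pics/top3.png')
cv2.imwrite('pics/top3d.png',cv2.resize(im[130:310,200:340],None,fx=3.3,fy=3.3,interpolation=cv2.INTER_CUBIC))
E
```

```text
at [0.4383 0.1435 0.1501] yaw 7.22 t 6.225 F [ 0.14 -0.22 -5.95] w 0.0197
shift [0.0011 0.0701 0.0051] turn [ 0.05 -0.08 -0.05]
```

View pics/w3.png

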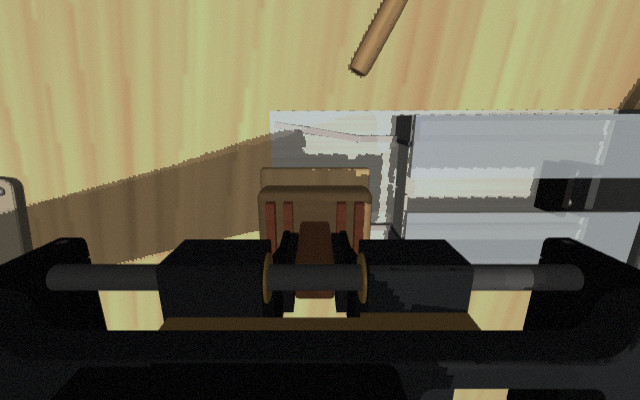

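View pics/top3d.png

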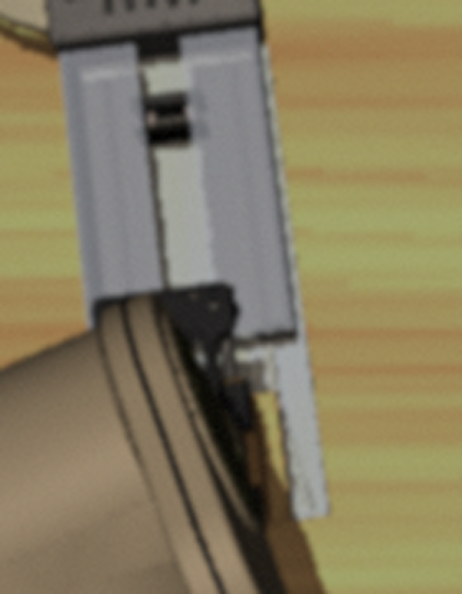

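```bash
python3 - <<'E'
from h import *
im=cv2.imread('pics/w3.png')
cv2.imwrite('pics/w3z.png',cv2.resize(im[100:250,250:450],None,fx=4,fy=4,interpolation=cv2.INTER_CUBIC))
cv2.imwrite('pics/w3y.png',cv2.resize(im[100:250,380:640],None,fx=3,fy=3,interpolation=cv2.INTER_CUBIC))
E
```

```text
(no output)
```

View pics/w3z.png

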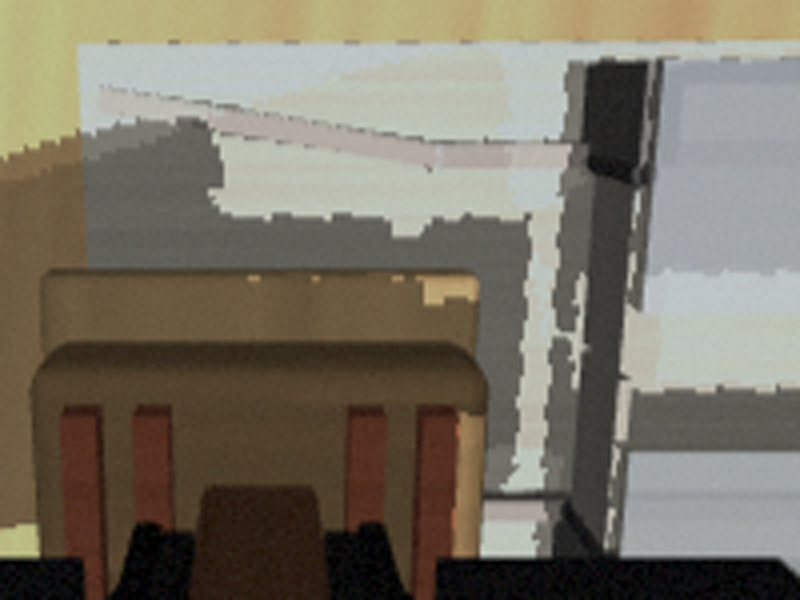

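View pics/w3y.png

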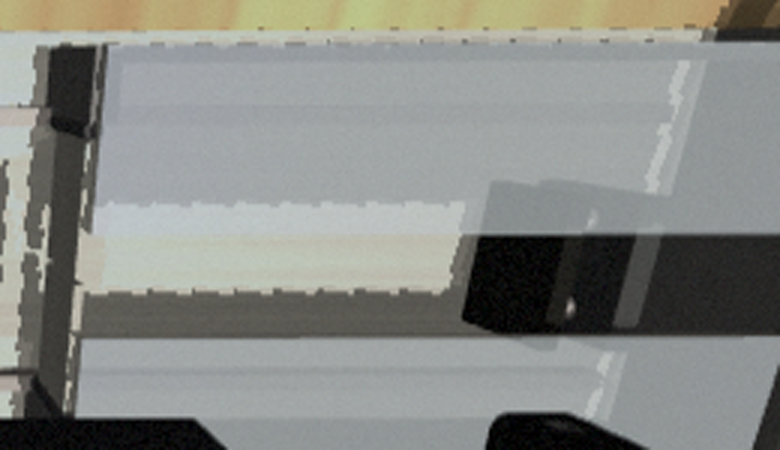

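```bash
python3 - <<'E'
from h import *
d=np.load('w3.npz');p=dict(intrinsics=d['K']);T=d['T'];H=d['H']
a=np.radians(7.25);c,s=np.cos(a),np.sin(a)
o=np.array([.520,.159])
def rep(n,rc,z):
    X=onz(p,rc,z,T);q=X[:2]-o;print(n,X.round(4),'dryer xy',round(c*q[0]+s*q[1],4),round(-s*q[0]+c*q[1],4))
z=lambda x,y:(100+y/4,250+x/4)
y3=lambda x,y:(100+y/3,380+x/3)
rep('sillcorner -130,75',z(80,43),.01)
rep('railbend in -40,44.5',z(432,168),.018)
rep('rail far top outer',z(440,141),.018)
rep('rail far inner at 550',z(550,167),.018)
rep('rail near inner',z(525,497),.018)
rep('rail near inner',z(525,503),.018)
rep('roof corner 0,75',z(655,58),.062)
rep('slot up L',y3(110,235),.062);rep('slot up R',y3(775,235),.062)
rep('slot lo L',y3(85,338),.062);rep('slot lo R',y3(775,335),.062)
rep('sideedge L',y3(110,45),.062);rep('sideedge R',y3(700,41),.062)
# carrier in tool frame
Te=tool(r.read_state());zb=Te[2,3]-.0635
for n,q,zz in[('baseTL',z(42,270),zb+.01),('baseTR',z(478,272),zb+.01),('blkTL',z(60,343),zb+.036),('blkTR',z(460,343),zb+.036)]:
    X=onz(p,q,zz,T);print(n,(np.linalg.inv(Te)@np.append(X,1))[:3].round(4))
E
```

```text
sillcorner -130,75 [0.3836 0.2196 0.01  ] dryer xy -0.1276 0.0774
railbend in -40,44.5 [0.4748 0.2008 0.018 ] dryer xy -0.0396 0.0472
rail far top outer [0.4757 0.2076 0.018 ] dryer xy -0.0378 0.0538
rail far inner at 550 [0.5041 0.2048 0.018 ] dryer xy -0.01 0.0474
rail near inner [0.5145 0.1174 0.018 ] dryer xy -0.0107 -0.0406
rail near inner [0.5148 0.1157 0.018 ] dryer xy -0.0106 -0.0423
roof corner 0,75 [0.5101 0.2312 0.062 ] dryer xy -0.0007 0.0729
slot up L [0.5245 0.1787 0.062 ] dryer xy 0.007 0.019
slot up R [0.7183 0.2032 0.062 ] dryer xy 0.2023 0.0188
slot lo L [0.5241 0.1465 0.062 ] dryer xy 0.0025 -0.0129
slot lo R [0.7317 0.1738 0.062 ] dryer xy 0.2119 -0.0121
sideedge L [0.5126 0.2311 0.062 ] dryer xy 0.0018 0.0725
sideedge R [0.6741 0.2526 0.062 ] dryer xy 0.1647 0.0734
baseTL [-0.0408  0.0535  0.0398]
baseTR [0.0411 0.0535 0.0395]
blkTL [-0.0335  0.0275  0.0317]
blkTR [0.0338 0.0275 0.0317]
```

{"method": "arm_command", "body": {
  "deltas": [-0.002,0.015,0.005,0,0,0,-0.004,0.035,0.011,0,0,0,-0.004,0.05,0.011,0,0,0,-0.004,0.05,0.011,0,0,0,-0.004,0.05,0.011,0,0,0]
}}

```text
time: 6.95
ee_pos: [0.4333, 0.1547, 0.1009]
eef_rot: [-0.706, -0.045, 0.044, 0.706]
ft_force: [0.7, 0.3, -4.7]
width: 0.02
```

```bash
python3 - <<'E'
from h import *
go(0.433,.1537,.0735,7.25)
s=r.read_state();p=r.camera('wrist');save(p,'w4');np.savez('w4.npz',K=p['intrinsics'],T=tool(s)@np.array(p['hand_eye']),H=p['hand_eye'])
im=cv2.imread('pics/w4.png')
cv2.imwrite('pics/w4z.png',cv2.resize(im[80:240,240:440],None,fx=3.7,fy=3.7,interpolation=cv2.INTER_CUBIC))
E
```

```text
at [0.4333 0.1547 0.1009] yaw 7.24 t 6.95 F [ 0.69  0.3  -4.68] w 0.02
shift [-0.0005  0.0274 -0.001 ] turn [-0.01 -0.01  0.03]
```

View pics/w4z.png

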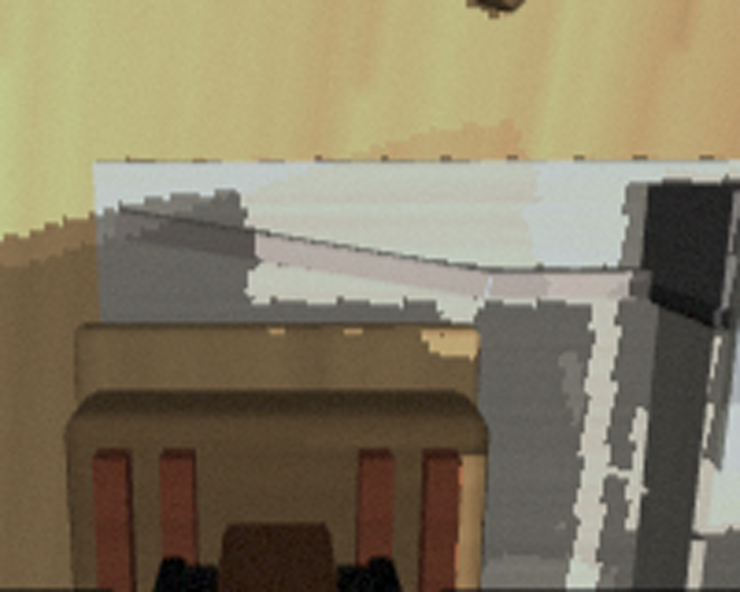

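```bash
python3 - <<'E'
from h import *
d=np.load('w4.npz');p=dict(intrinsics=d['K']);T=d['T']
Te=T@np.linalg.inv(d['H'])
z=lambda x,y:(80+y/3.7,240+x/3.7)
for n,q,zz in[('baseTL',z(77,325),.0474),('baseTR',z(479,325),.0474),('bend',z(489,302),.018),('rail',z(600,301),.018),('railouter',z(560,271),.018),('sillcorner',z(95,162),.01)]:
    X=onz(p,q,zz,T);print(n,(np.linalg.inv(Te)@np.append(X,1))[:3].round(4))
E
```

```text
baseTL [-0.0404  0.0535  0.0392]
baseTR [0.0413 0.0536 0.0392]
bend [0.049  0.083  0.0397]
rail [0.0745 0.083  0.0399]
railouter [0.0648 0.083  0.0468]
sillcorner [-0.0414  0.0909  0.0707]
```

{"method": "arm_command", "body": {
  "deltas": [0,0.01,-0.0015,0,0,0,0,0.02,-0.0015,0,0,0,0,0.025,-0.0015,0,0,0,0,0.0265,-0.0015,0,0,0,0,0.0265,-0.0015,0,0,0,0,0.0265,-0.0015,0,0,0]
}}

```text
time: 7.75
ee_pos: [0.4333, 0.1534, 0.0743]
eef_rot: [-0.706, -0.045, 0.045, 0.706]
ft_force: [-0.3, -0.1, -5.4]
width: 0.0193
```

```bash
python3 - <<'E'
from h import *
go(0.433,.1537,.0735,7.25)
s=r.read_state();p=r.camera('wrist');save(p,'w5');np.savez('w5.npz',K=p['intrinsics'],T=tool(s)@np.array(p['hand_eye']),H=p['hand_eye'])
im=cv2.imread('pics/w5.png')
cv2.imwrite('pics/w5z.png',cv2.resize(im[80:240,240:440],None,fx=3.7,fy=3.7,interpolation=cv2.INTER_CUBIC))
E
```

```text
at [0.4333 0.1534 0.0743] yaw 7.27 t 7.75 F [-0.33 -0.08 -5.4 ] w 0.0193
shift [-0.0002  0.0008  0.0003] turn [-0.02  0.02  0.03]
```

View pics/w5z.png

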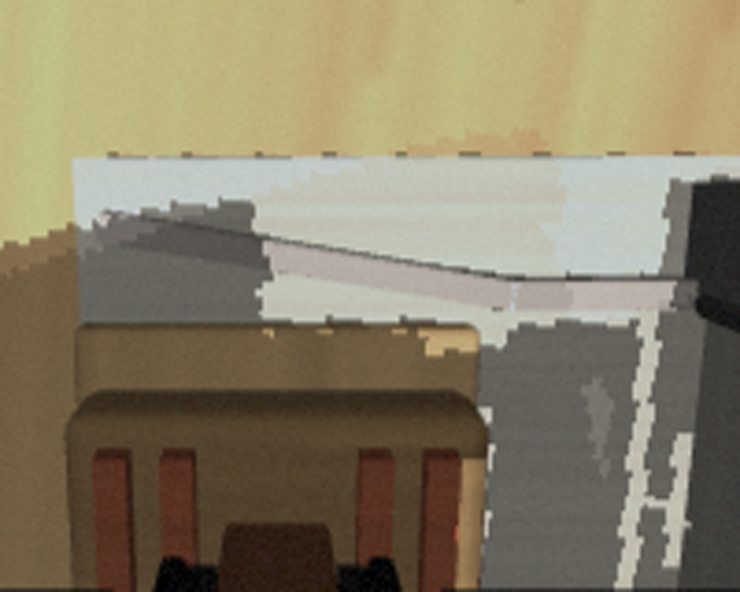

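{"method": "arm_command", "body": {
  "deltas": [0,0.001,0,0,0,0,0,0.001,0,0,0,0,0.006,0.001,0,0,0,0,0.014,0.001,0,0,0,0,0.022,0.001,0,0,0,0,0.03,0.001,0,0,0,0,0.038,0.001,0,0,0,0,0.038,0.001,0,0,0,0]
}}

```text
time: 8.8
ee_pos: [0.4725, 0.1586, 0.0736]
eef_rot: [-0.705, -0.046, 0.044, 0.706]
ft_force: [2.4, 1.0, 3.8]
width: 0.0197
```

```bash
python3 - <<'E'
from h import *
go(0.433,.1537,.0735,7.25)
s=r.read_state();p=r.camera('wrist');save(p,'w6')
im=cv2.imread('pics/w6.png')
cv2.imwrite('pics/w6z.png',cv2.resize(im[80:240,240:440],None,fx=3.7,fy=3.7,interpolation=cv2.INTER_CUBIC))
E
```

```text
at [0.4725 0.1586 0.0736] yaw 7.26 t 8.8 F [2.4  0.98 3.8 ] w 0.0197
shift [-0.0398 -0.      0.0001] turn [-0.03  0.01  0.15]
```

View pics/w6z.png

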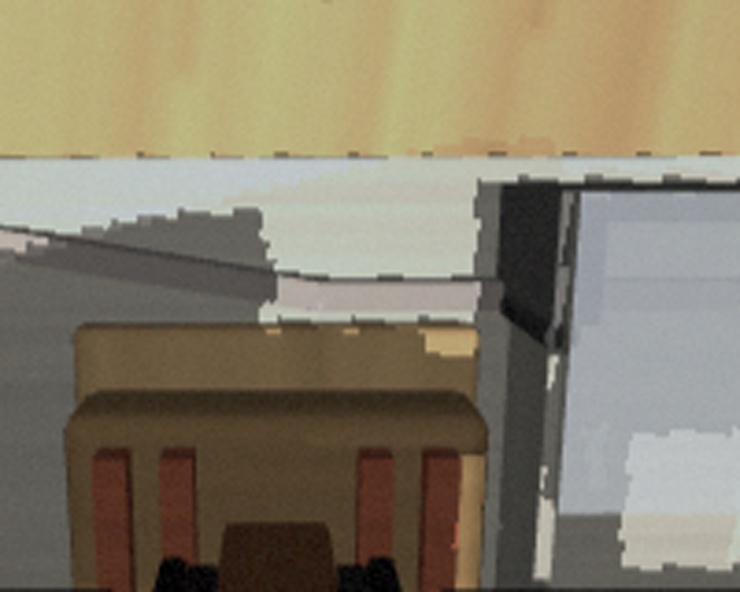

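{"method": "arm_command", "body": {
  "deltas": [0.006,-0.0003,0,0,0,0,0.013,-0.0003,0,0,0,0,0.02,-0.0003,0,0,0,0,0.027,-0.0003,0,0,0,0,0.034,-0.0003,0,0,0,0,0.041,-0.0003,0,0,0,0]
}}

```text
time: 9.6
ee_pos: [0.5101, 0.1635, 0.0736]
eef_rot: [-0.706, -0.044, 0.046, 0.706]
ft_force: [-9.8, -1.3, 13.1]
width: 0.0198
```

```bash
python3 - <<'E'
from h import *
go(0.433,.1537,.0735,7.25)
s=r.read_state();p=r.camera('wrist');save(p,'w7')
E
```

```text
at [0.5101 0.1635 0.0736] yaw 7.29 t 9.6 F [-9.8  -1.28 13.08] w 0.0198
shift [-0.0777  0.0004  0.    ] turn [-0.03  0.04 -0.19]
```

View pics/w7.png

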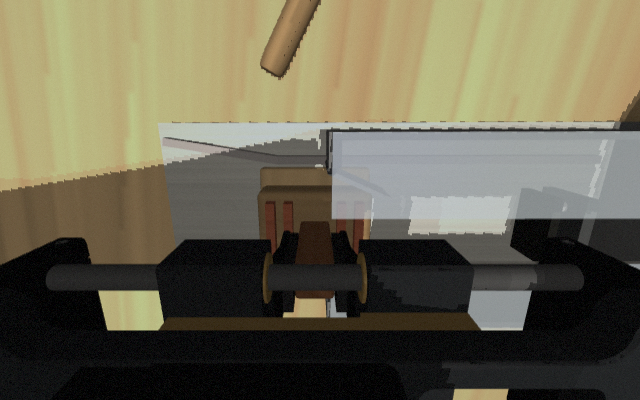

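{"method": "arm_command", "body": {
  "deltas": [0.005,-0.0007,0,0,0,0,0.012,-0.0007,0,0,0,0,0.019,-0.0007,0,0,0,0,0.026,-0.0007,0,0,0,0,0.033,-0.0007,0,0,0,0,0.04,-0.0007,0,0,0,0]
}}

```text
time: 10.4
ee_pos: [0.5514, 0.1684, 0.0736]
eef_rot: [0.706, 0.045, -0.045, -0.706]
ft_force: [-1.7, -0.6, -3.8]
width: 0.0196
```

```bash
python3 - <<'E'
from h import *
go(0.433,.1537,.0735,7.25)
s=r.read_state();p=r.camera('wrist');save(p,'w8');np.savez('w8.npz',K=p['intrinsics'],T=tool(s)@np.array(p['hand_eye']),H=p['hand_eye'])
E
```

```text
at [0.5514 0.1684 0.0736] yaw 7.27 t 10.4 F [-1.69 -0.55 -3.76] w 0.0196
shift [-0.1193  0.0002  0.0004] turn [ 0.01  0.02 -0.03]
```

View pics/w8.png

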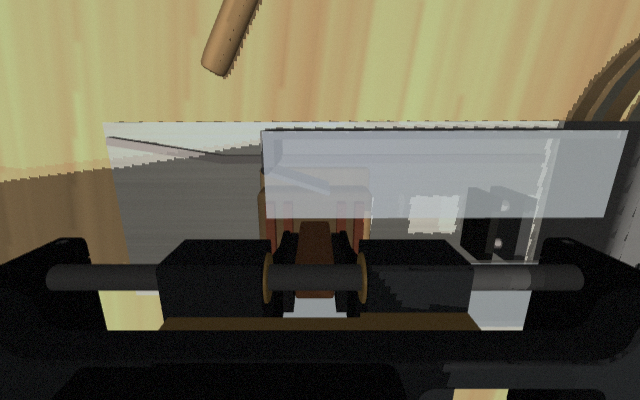

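```bash
python3 - <<'E'
from h import *
d=np.load('w8.npz');p=dict(intrinsics=d['K']);T=d['T'];Te=T@np.linalg.inv(d['H'])
for z in(.01,.03,.045,.05):
  for q in((188,466),(250,461)):
    print(z,q,(np.linalg.inv(Te)@np.append(onz(p,q,z,T),1))[:3].round(4))
im=cv2.imread('pics/w8.png')
cv2.imwrite('pics/w8z.png',cv2.resize(im[120:270,350:560],None,fx=3.7,fy=3.7,interpolation=cv2.INTER_CUBIC))
E
```

```text
0.01 (188, 466) [0.1216 0.0635 0.0212]
0.01 (250, 461) [ 0.1252  0.0636 -0.0332]
0.03 (188, 466) [0.1108 0.0436 0.0259]
0.03 (250, 461) [ 0.1141  0.0436 -0.0237]
0.045 (188, 466) [0.1027 0.0286 0.0295]
0.045 (250, 461) [ 0.1058  0.0286 -0.0165]
0.05 (188, 466) [0.1    0.0236 0.0307]
0.05 (250, 461) [ 0.103   0.0236 -0.0141]
```

View pics/w8z.png

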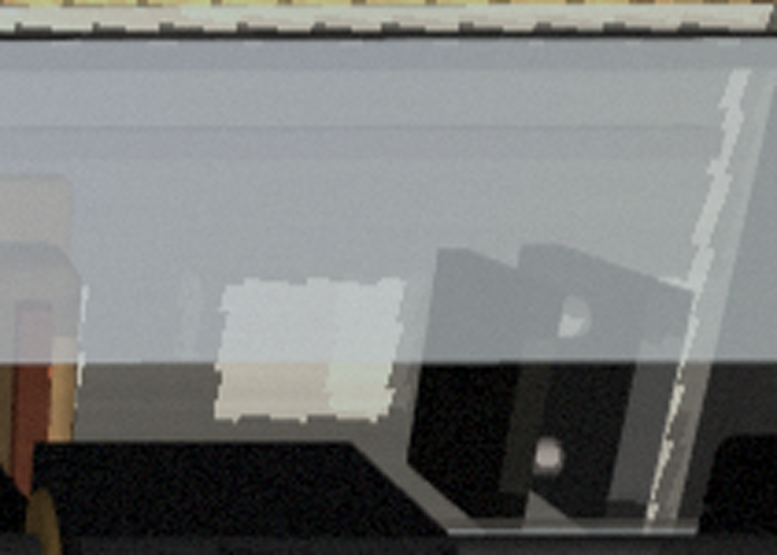

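{"method": "arm_command", "body": {
  "deltas": [0.006,0,0,0,0,0,0.014,0,0,0,0,0,0.022,0,0,0,0,0,0.03,0,0,0,0,0,0.038,0,0,0,0,0,0.045,0,0,0,0,0,0.052,0,0,0,0,0,0.058,0,0,0,0,0]
}}

```text
time: 11.45
ee_pos: [0.6095, 0.1758, 0.0743]
eef_rot: [-0.706, -0.045, 0.045, 0.706]
ft_force: [0.8, 0.9, -5.2]
width: 0.0199
```

{"method": "arm_command", "body": {
  "deltas": [0,0,0,0,0,0,0,0,0,0,0,0]
}}

```text
time: 11.7
ee_pos: [0.6086, 0.1757, 0.074]
eef_rot: [-0.706, -0.045, 0.045, 0.706]
ft_force: [-0.3, -0.1, -5.7]
width: 0.0201
```

```bash
python3 - <<'E'
from h import *
go(0.433,.1537,.0735,7.25)
s=r.read_state();p=r.camera('wrist');save(p,'w9');np.savez('w9.npz',K=p['intrinsics'],T=tool(s)@np.array(p['hand_eye']),H=p['hand_eye'])
E
```

```text
at [0.6086 0.1757 0.074 ] yaw 7.27 t 11.7 F [-0.31 -0.07 -5.68] w 0.0201
shift [-0.1769  0.0005  0.0004] turn [-0.    0.02 -0.01]
```

View pics/w9.png

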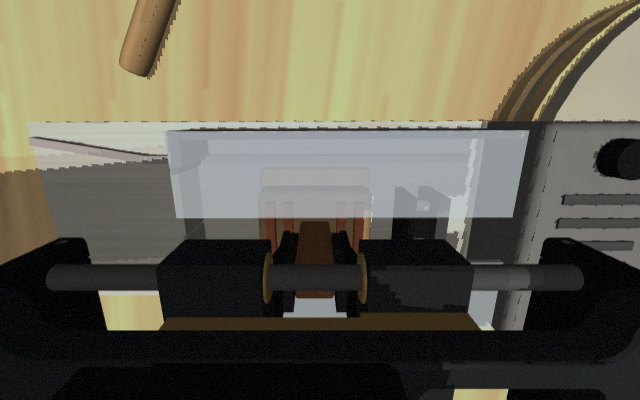

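{"method": "arm_command", "body": {
  "deltas": [0.003,0.0002,0,0,0,0,0.006,0.0002,0,0,0,0,0.009,0.0002,0,0,0,0,0.012,0.0002,0,0,0,0,0.012,0.0002,0,0,0,0]
}}

```text
time: 12.38
ee_pos: [0.6208, 0.1772, 0.0738]
eef_rot: [0.706, 0.045, -0.045, -0.706]
ft_force: [-0.1, 0.6, -5.3]
width: 0.0199
```

{"method": "arm_command", "body": {
  "deltas": [0.001,0,0,0,0,0,0.002,0,0,0,0,0,0.002,0,0,0,0,0]
}}

```text
time: 12.75
ee_pos: [0.6226, 0.1776, 0.0738]
eef_rot: [-0.706, -0.045, 0.045, 0.706]
ft_force: [-0.3, 0.6, -5.1]
width: 0.0198
```

{"method": "arm_command", "body": {
  "deltas": [0.001,0,0,0,0,0,0.0015,0,0,0,0,0,0.0015,0,0,0,0,0]
}}

```text
time: 13.12
ee_pos: [0.6241, 0.1778, 0.0738]
eef_rot: [-0.706, -0.045, 0.045, 0.706]
ft_force: [0.1, 0.4, -6.1]
width: 0.0197
```

```bash
python3 - <<'E'
from h import *
go(0.433,.1537,.0735,7.25)
s=r.read_state();p=r.camera('wrist');save(p,'w10')
im=cv2.imread('pics/w10.png')
cv2.imwrite('pics/w10z.png',cv2.resize(im[120:270,300:510],None,fx=3.7,fy=3.7,interpolation=cv2.INTER_CUBIC))
E
```

```text
at [0.6241 0.1778 0.0738] yaw 7.28 t 13.125 F [ 0.09  0.45 -6.11] w 0.0197
shift [-0.1926  0.0003  0.0003] turn [-0.01  0.03  0.  ]
```

View pics/w10z.png

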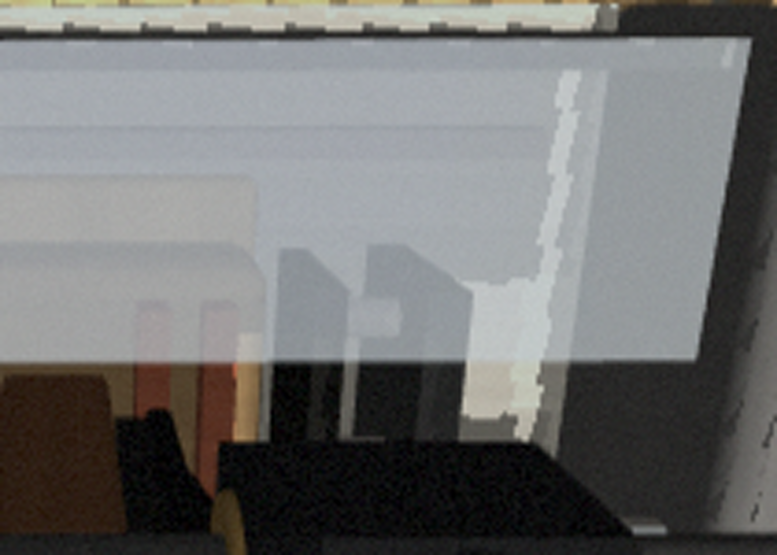

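{"method": "arm_command", "body": {
  "deltas": [0.001,0,0,0,0,0,0.002,0,0,0,0,0,0.002,0,0,0,0,0]
}}

```text
time: 13.55
ee_pos: [0.6261, 0.178, 0.0738]
eef_rot: [-0.706, -0.045, 0.045, 0.706]
ft_force: [-0.1, -1.1, -5.4]
width: 0.0198
```

{"method": "arm_command", "body": {
  "deltas": [0.001,0,0,0,0,0,0.001,0,0,0,0,0]
}}

```text
time: 13.8
ee_pos: [0.6271, 0.1781, 0.0738]
eef_rot: [-0.706, -0.045, 0.045, 0.706]
ft_force: [-0.8, 0.8, -5.3]
width: 0.0198
```

{"method": "arm_command", "body": {
  "deltas": [0.001,0,0,0,0,0,0.001,0,0,0,0,0]
}}

```text
time: 14.05
ee_pos: [0.6281, 0.1782, 0.0738]
eef_rot: [-0.706, -0.045, 0.045, 0.706]
ft_force: [0.5, 0.2, -5.2]
width: 0.0198
```

{"method": "arm_command", "body": {
  "deltas": [0.001,0,0,0,0,0,0.001,0,0,0,0,0]
}}

```text
time: 14.3
ee_pos: [0.6291, 0.1784, 0.0739]
eef_rot: [-0.706, -0.045, 0.045, 0.706]
ft_force: [0.3, -0.5, -5.0]
width: 0.0199
```

{"method": "arm_command", "body": {
  "deltas": [0.001,0,0,0,0,0,0.001,0,0,0,0,0]
}}

```text
time: 14.55
ee_pos: [0.63, 0.1785, 0.0738]
eef_rot: [-0.706, -0.045, 0.045, 0.706]
ft_force: [0.3, 0.5, -5.6]
width: 0.0195
```

{"method": "arm_command", "body": {
  "deltas": [0.001,0,0,0,0,0,0.001,0,0,0,0,0]
}}

```text
time: 14.8
ee_pos: [0.6308, 0.1786, 0.0738]
eef_rot: [-0.706, -0.045, 0.045, 0.706]
ft_force: [-1.0, -0.4, -6.5]
width: 0.0199
```

```bash
python3 - <<'E'
from h import *
go(0.433,.1537,.0735,7.25)
s=r.read_state();p=r.camera('wrist');save(p,'w11')
im=cv2.imread('pics/w11.png')
cv2.imwrite('pics/w11z.png',cv2.resize(im[120:270,300:510],None,fx=3.7,fy=3.7,interpolation=cv2.INTER_CUBIC))
E
```

```text
at [0.6308 0.1786 0.0738] yaw 7.28 t 14.8 F [-0.95 -0.4  -6.5 ] w 0.0199
shift [-0.1994  0.0003  0.0003] turn [-0.    0.03 -0.02]
```

View pics/w11z.png

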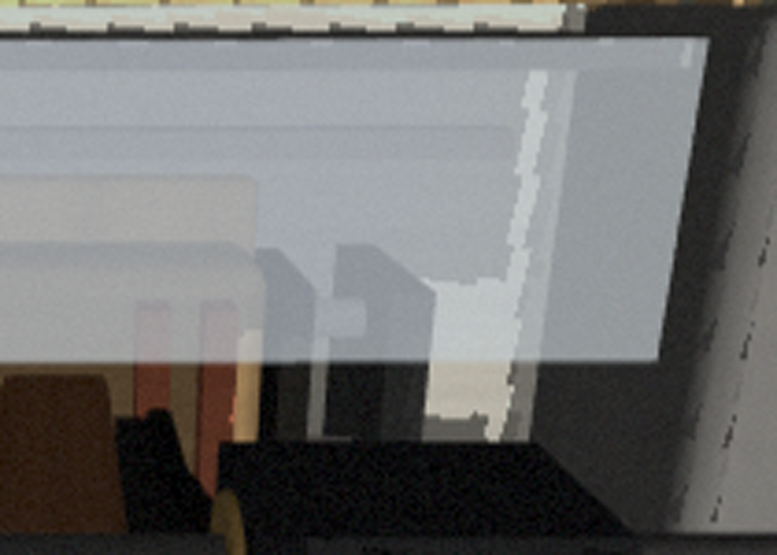

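{"method": "arm_command", "body": {
  "deltas": [0.001,0,0,0,0,0,0.001,0,0,0,0,0]
}}

```text
time: 15.1
ee_pos: [0.6318, 0.1787, 0.0738]
eef_rot: [0.706, 0.045, -0.045, -0.706]
ft_force: [-1.7, -0.3, -4.9]
width: 0.0201
```

{"method": "arm_command", "body": {
  "deltas": [0.001,0,0,0,0,0,0.001,0,0,0,0,0]
}}

```text
time: 15.35
ee_pos: [0.6328, 0.1789, 0.0738]
eef_rot: [-0.706, -0.045, 0.045, 0.706]
ft_force: [-3.1, -0.2, -4.2]
width: 0.0196
```

{"method": "arm_command", "body": {
  "deltas": [0.001,0,0,0,0,0,0.001,0,0,0,0,0]
}}

```text
time: 15.6
ee_pos: [0.6338, 0.179, 0.0738]
eef_rot: [-0.706, -0.045, 0.045, 0.706]
ft_force: [-4.4, -1.1, -3.3]
width: 0.0198
```

```bash
python3 - <<'E'
from h import *
go(0.433,.1537,.0735,7.25)
s=r.read_state();p=r.camera('wrist');save(p,'w12')
im=cv2.imread('pics/w12.png')
cv2.imwrite('pics/w12z.png',cv2.resize(im[120:270,300:510],None,fx=3.7,fy=3.7,interpolation=cv2.INTER_CUBIC))
E
```

```text
at [0.6338 0.179  0.0738] yaw 7.27 t 15.6 F [-4.37 -1.14 -3.26] w 0.0198
shift [-0.2023  0.0004  0.0003] turn [-0.    0.02 -0.03]
```

View pics/w12z.png

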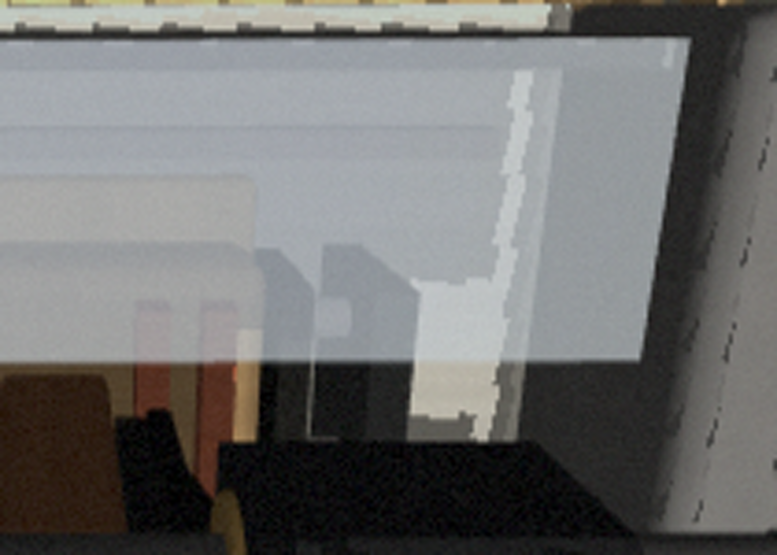

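{"method": "arm_command", "body": {
  "deltas": [0.0007,0,0,0,0,0,0.0014,0,0,0,0,0,0.0014,0,0,0,0,0,0.0014,0,0,0,0,0,0.0014,0,0,0,0,0,0.0014,0,0,0,0,0]
}}

```text
time: 16.4
ee_pos: [0.635, 0.1791, 0.0738]
eef_rot: [0.706, 0.045, -0.045, -0.706]
ft_force: [-6.1, -1.1, -3.3]
width: 0.0198
```

{"method": "arm_command", "body": {
  "deltas": [-0.0008,0,0,0,0,0,-0.0016,0,0,0,0,0,-0.0024,0,0,0,0,0,-0.0032,0.0002,0,0,0,0,-0.0032,0.0004,0,0,0,0,-0.0032,0.0004,0,0,0,0,-0.0032,0.0004,0,0,0,0]
}}

```text
time: 17.27
ee_pos: [0.6324, 0.1787, 0.0737]
eef_rot: [-0.706, -0.045, 0.045, 0.706]
ft_force: [-2.4, -1.0, -3.8]
width: 0.02
```

```bash
python3 - <<'E'
from h import *
go(0.433,.1537,.0735,7.25)
s=r.read_state();p=r.camera('wrist');save(p,'w13')
im=cv2.imread('pics/w13.png')
cv2.imwrite('pics/w13z.png',cv2.resize(im[120:270,300:510],None,fx=3.7,fy=3.7,interpolation=cv2.INTER_CUBIC))
E
```

```text
at [0.6324 0.1787 0.0737] yaw 7.27 t 17.275 F [-2.37 -0.97 -3.75] w 0.02
shift [-2.009e-01  1.000e-04  4.000e-04] turn [-0.    0.02  0.02]
```

View pics/w13z.png

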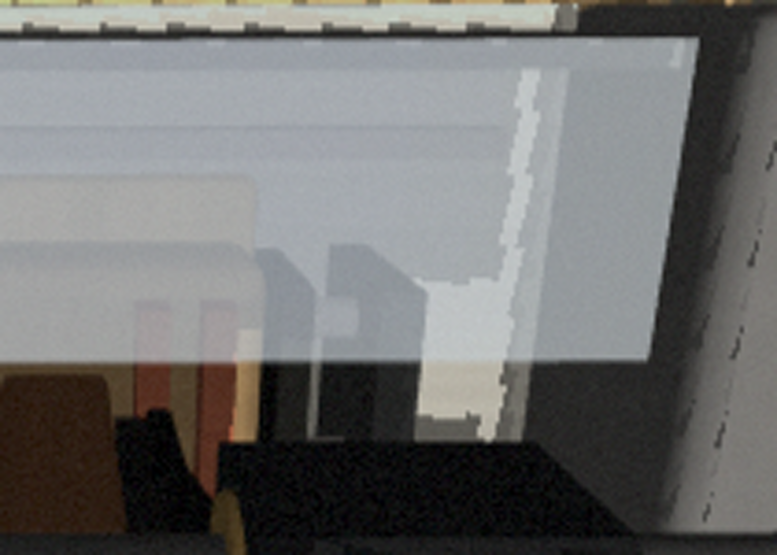

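{"method": "arm_command", "body": {
  "deltas": [-0.0004,0.0003,0,0,0,0,-0.0004,0.0004,0,0,0,0,-0.0004,0.0004,0,0,0,0]
}}

```text
time: 17.7
ee_pos: [0.6324, 0.1787, 0.0736]
eef_rot: [-0.706, -0.045, 0.044, 0.706]
ft_force: [-1.6, -2.1, 1.8]
width: 0.0199
```

{"method": "arm_command", "body": {
  "deltas": [0,0,0,0,0,0,0,0,0,0,0,0,0,0,0,0,0,0,0,0,0,0,0,0,0,0,0,0,0,0],
  "hand": 0.8
}}

```text
time: 18.32
ee_pos: [0.6318, 0.1787, 0.073]
eef_rot: [-0.706, -0.045, 0.045, 0.706]
ft_force: [-0.1, -0.2, -0.1]
width: 0.0617
```

```bash
python3 - <<'E'
from h import *
go(0.433,.1537,.0735,7.25)
s=r.read_state();p=r.camera('wrist');save(p,'w14')
im=cv2.imread('pics/w14.png')
cv2.imwrite('pics/w14z.png',cv2.resize(im[110:270,240:450],None,fx=3.7,fy=3.7,interpolation=cv2.INTER_CUBIC))
E
```

```text
at [0.6318 0.1787 0.073 ] yaw 7.27 t 18.325 F [-0.07 -0.24 -0.07] w 0.0617
shift [-0.2004 -0.0005  0.0003] turn [-0.01  0.02  0.  ]
```

View pics/w14z.png

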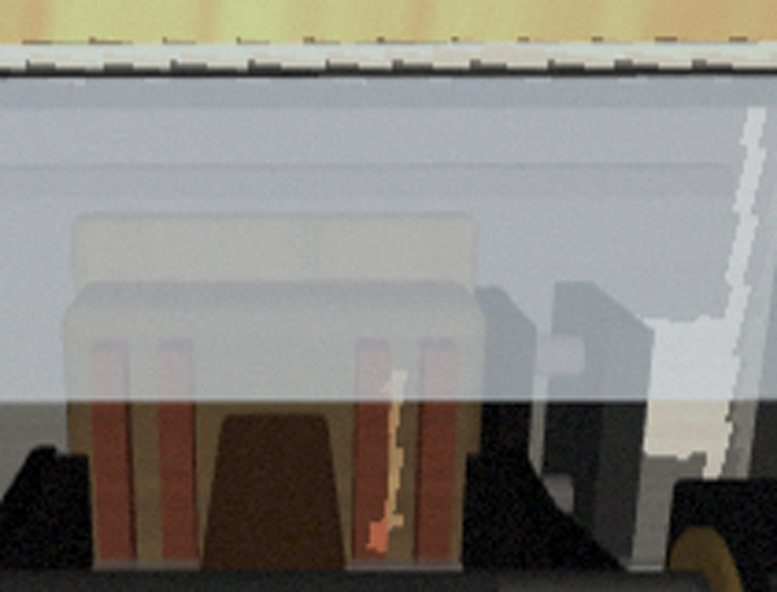

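{"method": "arm_command", "body": {
  "deltas": [0,0,0,0,0,0,0,0,0,0,0,0,0,0,0,0,0,0,0,0,0,0,0,0,0,0,0,0,0,0,0,0,0,0,0,0],
  "hand": 0,
  "grip_force": 20
}}

```text
time: 19.12
ee_pos: [0.6315, 0.1787, 0.0729]
eef_rot: [-0.706, -0.045, 0.045, 0.706]
ft_force: [-2.2, -0.1, 1.6]
width: 0.0199
```

```bash
python3 - <<'E'
from h import *
go(0.433,.1537,.0735,7.25)
p=r.camera('wrist');save(p,'w15')
for k,f in enumerate(['w11','w13','w14','w15']):
    im=cv2.imread('pics/%s.png'%f); c=cv2.resize(im[180:240,350:430],None,fx=8,fy=8,interpolation=cv2.INTER_CUBIC)
    c=c[40:180]; A=c if k==0 else np.vstack([A,c])
cv2.imwrite('pics/cmp.png',A)
E
```

```text
at [0.6315 0.1787 0.0729] yaw 7.27 t 19.125 F [-2.19 -0.07  1.61] w 0.0199
shift [-0.2001 -0.0005  0.0003] turn [-0.    0.02 -0.03]
```

View pics/cmp.png

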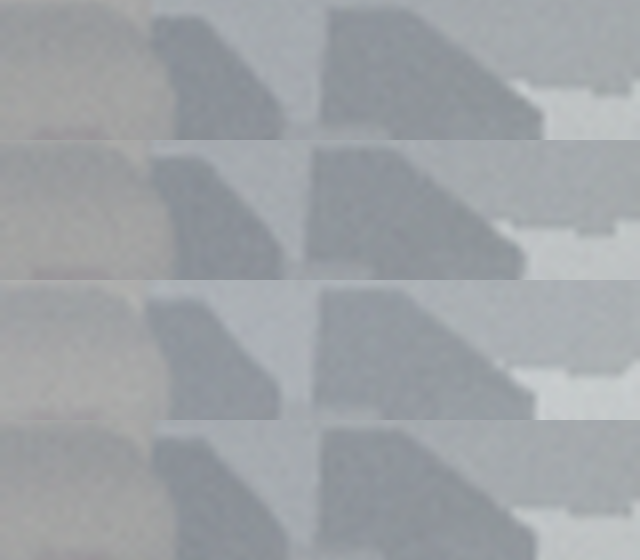

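{"method": "arm_command", "body": {
  "deltas": [0.0008,-0.0001,0,0,0,0,0.0016,-0.0001,0,0,0,0,0.0016,-0.0001,0,0,0,0,0.0016,-0.0001,0,0,0,0]
}}

```text
time: 19.68
ee_pos: [0.6327, 0.1789, 0.0731]
eef_rot: [0.706, 0.044, -0.045, -0.706]
ft_force: [-4.3, -1.2, 3.3]
width: 0.0197
```

{"method": "arm_command", "body": {
  "deltas": [0,0,0,0,0,0,0,0,0,0,0,0,0,0,0,0,0,0,0,0,0,0,0,0,0,0,0,0,0,0],
  "hand": 0.8
}}

```text
time: 20.3
ee_pos: [0.6334, 0.179, 0.0732]
eef_rot: [-0.706, -0.045, 0.045, 0.706]
ft_force: [-1.1, 0.1, -0.8]
width: 0.062
```

```bash
python3 - <<'E'
from h import *
go(0.433,.1537,.0735,7.25)
p=r.camera('wrist');save(p,'w16')
for k,f in enumerate(['w11','w13','w14','w16']):
    im=cv2.imread('pics/%s.png'%f); c=cv2.resize(im[180:240,350:430],None,fx=8,fy=8,interpolation=cv2.INTER_CUBIC)
    c=c[40:180]; A=c if k==0 else np.vstack([A,c])
cv2.imwrite('pics/cmp2.png',A)
E
```

```text
at [0.6334 0.179  0.0732] yaw 7.27 t 20.3 F [-1.14  0.08 -0.83] w 0.062
shift [-0.202  -0.0004  0.0003] turn [-0.    0.02  0.01]
```

View pics/cmp2.png

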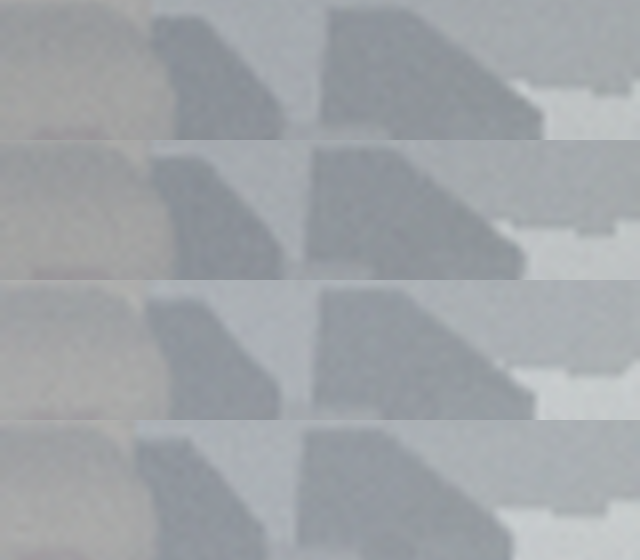

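{"method": "arm_command", "body": {
  "deltas": [0,-0.02,0,0,0,0,0,-0.05,0,0,0,0,0,-0.1,0,0,0,0,0,-0.13,0,0,0,0,0,-0.13,0,0,0,0]
}}

```text
time: 20.98
ee_pos: [0.635, 0.1791, 0.2077]
eef_rot: [-0.705, -0.047, 0.043, 0.706]
ft_force: [-0.0, 0.6, -0.8]
width: 0.0695
```

```bash
python3 - <<'E'
from h import *
d,w=go(0.433,.1537,.0735,7.25)
s=r.read_state();p=r.camera('wrist');save(p,'w17')
q=r.camera('scene');save(q,'s17')
im=cv2.imread('pics/s17.png');cv2.imwrite('pics/s17z.png',cv2.resize(im[160:310,290:430],None,fx=4,fy=4,interpolation=cv2.INTER_CUBIC))
for n in['door_left','carrier_grip']:print(n,r.boxes_of(p,n)[:1],r.boxes_of(q,n)[:1])
E
```

```text
at [0.635  0.1791 0.2077] yaw 7.26 t 20.975 F [-0.05  0.62 -0.8 ] w 0.0695
shift [-2.044e-01  1.330e-01  1.000e-04] turn [-0.09  0.01  0.36]
door_left [{'centre': [176.1, 303.6], 'conf': 0.45}] []
carrier_grip [{'centre': [193.5, 312.2], 'conf': 0.57}] [{'centre': [240.7, 369.2], 'conf': 0.77}]
```

View pics/w17.png

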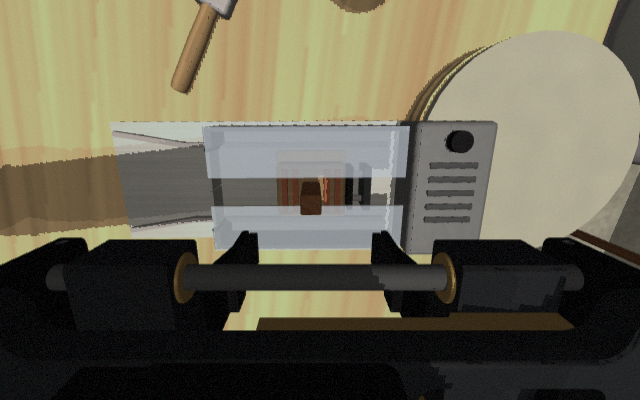

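View pics/s17z.png

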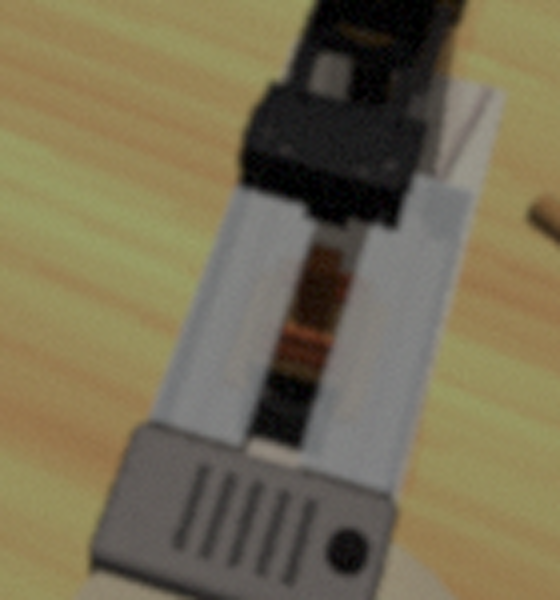

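{"method": "arm_command", "body": {
  "deltas": [0,-0.02,-0.05,0,0,0,0,-0.03,-0.1,0,0,0,0,-0.03,-0.15,0,0,0,0,-0.03,-0.2,0,0,0,0,-0.03,-0.2,0,0,0]
}}

```text
time: 21.9
ee_pos: [0.6583, -0.0255, 0.2327]
eef_rot: [0.707, 0.042, -0.042, -0.705]
ft_force: [-0.3, -0.0, -0.4]
width: 0.0696
```

```bash
python3 - <<'E'
from h import *
go(0.433,.1537,.0735,7.25)
im=cv2.imread('pics/w17.png');a=cv2.resize(im[115:250,190:390],None,fx=4,fy=4,interpolation=cv2.INTER_CUBIC)
cv2.imwrite('pics/w17z.png',a)
q=r.camera('top');save(q,'t18')
im=cv2.imread('pics/t18.png');cv2.imwrite('pics/t18z.png',cv2.resize(im[95:305,190:330],None,fx=2.8,fy=2.8,interpolation=cv2.INTER_CUBIC))
for n,z in[('bisque_pot',.06),('glaze_jar',.062),('bowl',.045),('glaze_tall',.12),('vase',.12)]:
    b=r.boxes_of(q,n); print(n,onz(q,b[0]['centre'],z).round(3) if b else b)
E
```

```text
at [ 0.6583 -0.0255  0.2327] yaw 6.83 t 21.9 F [-0.27 -0.02 -0.43] w 0.0696
shift [-0.2022  0.1589  0.2052] turn [ 0.14 -0.42 -0.06]
bisque_pot [ 0.468 -0.276  0.06 ]
glaze_jar []
bowl []
glaze_tall [ 0.697 -0.311  0.12 ]
vase [0.654 0.395 0.12 ]
```

View pics/w17z.png

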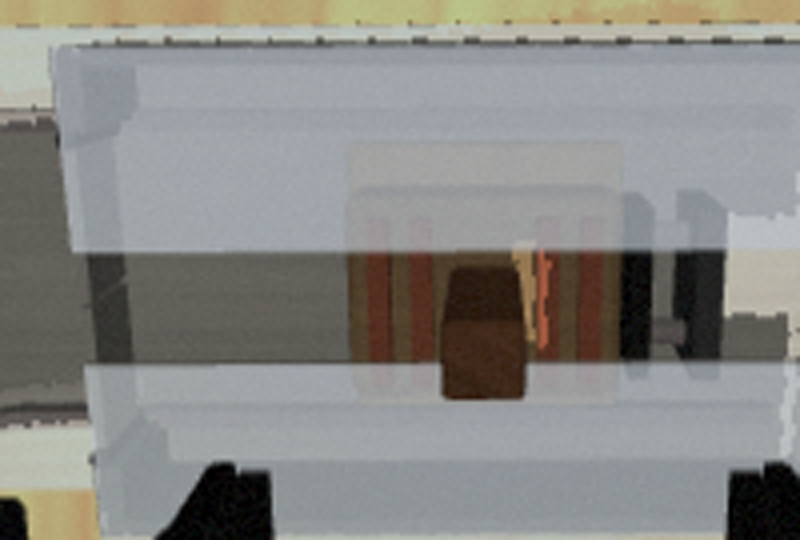

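View pics/t18z.png

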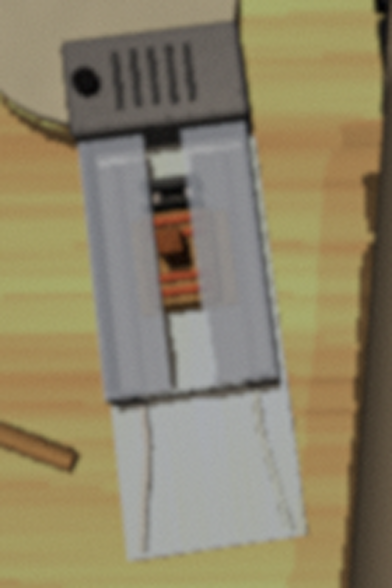

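```bash
python3 -c "
from h import *
print(r.close_job())"
```

```text
the job is handed in; nothing more can be done
None
```

The carrier is inside the drying box, released and resting against the back stop, with both doors closed behind it. I handed the job in at about 22 s; it reports no verdict.

- **Placing and push:** I gripped the post, set the carrier on the sill and pushed it in. Two gentle force readings stood out: about 10 N along the push at the doors, and up to 13 N upward from light pressing on the floor.
- **Back stop:** It first touched with the hand at about x = 0.630 m. I pressed about 4.8 mm, with a reading of about 6 N, and held it. I then eased back to about 2 mm before letting go.
- **First release failed my check:** The pictures suggested only about 0.7 mm of press was left, too close to the 0.5 mm limit. I gripped again, pressed to about 3 mm and released.
- **Final checks:** The last pictures show the carrier touching the stop pad with about 1.5 mm of press left, estimated from the pictures only. The door leaves lie flat across the doorway. The gripper is clear and the force readings are near zero.
- **Other items:** The pot, tall jar and vase were found within about 6 mm of where they started. The small jar and the bowl were not found in the last picture, so I could not check them. The arm never went down near either.

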